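# Clamp a carbon block home in the shoe jig

## Robot

A 7-joint arm with a two-finger parallel gripper is mounted at the origin on the work surface. World frame = base frame: x ahead of the robot, y to its left, z up, the work surface at z = 0. Lengths are in m, angles in rad, forces in N, time in s.
With the tool pointing down it reaches from about 0.35 to 0.9 m from the base axis. Payload 8.1 kg.
Tool frame: the origin (TCP) lies at the very end of the fingers, on their centre line; the grasp point (between the pads) lies 19 mm behind it; z points along the fingers, y is the line along which they close (so a half turn about z gives the same grasp; the last joint's range is limited). The gripper opens to 92 mm and grips with 3 to 60 N. Pads are 19 mm wide; open, the fingers measure 130 mm over their backs; the gripper's body (75 mm by 190 mm) begins 47 mm behind the grasp point.
Start: joints at [-1.334, 0.434, 0.025, 1.573, -0.012, 1.134, -0.075], TCP at [0.208, 0.589, 0.227] pointing down, gripper open.
Joint ranges: [-2.62, 2.62], [-0.44, 2.09], [-1.27, 1.32], [0.08, 2.57], [-1.32, 4.46], [0.12, 2], [-2.74, 2.74]. Speed limits (rad/s): [2.22, 2.22, 3.01, 3.01, 3.14, 3.14, 3.14].

## Interface

Orientations are given as a rotation vector (axis times angle).
In Python, from cell import readout, cams, job gives the robot as it stands.
- The arm moves only by the tool drive_tool, never from a script. Its argument "commands" is a list of rows, each a list of 3 entries, a list of its own where there are three numbers: the turn, a rotation vector about the tool's x, y, z in rad, then the shift along the tool's x, y, z in cm, then the gripper's target within -1 to 1 (fully open at 1, half-way at 0, shut at -1). A call has 1 to 20 rows; each row is the pose to reach, as a shift and turn from the pose commanded when the call began, along the tool's axes at that moment; what a row does not reach only later rows make up. A row lasts 1/12 s, in which the tool goes at most 41.7 mm and 7.16 degrees, less where a joint would pass 70% of its speed; a pose out of reach is approached as far as the arm can. A call with a gripper value outside its range is refused whole. The fingers move at their own pace and stop on an object; "newtons" is the grip in N (left out, the last holds). Time passes only in rows, so rows that repeat a pose let the fingers close. It gives the time, the measured TCP pose, the force, the opening and the grip force at its end, in the units of the state.
- readout.observe(): the state, without advancing time (a new reading comes with each control period).
- cams.get_image(name): name is "side" or "top" or "wrist"; returns the picture (384x512x3 uint8, blue, green, red); there is no depth.
- cams.camera_info(name): a dict with "camera_matrix" (3x3 intrinsics, pixels), "k1" (the pictures are not rectified: a ray, as slopes to the right and down, at radius r is drawn at 1 + k1 r^2 times it, then the intrinsics apply), "R" (3x3) and "t" (3): a world point X has camera coordinates R X + t. Camera axes: x right, y down, z forward; pixel columns grow to the right and rows downward; lengths in m; the calibration is good to about 2 mm. A picture is of the moment at which its call begins: read the wrist's pose just before it. camera_info takes no time and is no camera call; for the wrist camera it gives the pose at the moment of the call.
- job.sign_off(): hands the job in; it is judged then, once.
The state is a dict: "clock": time; "joints": joint angles; "dq": joint speeds; "joint_efforts": joint torques, N m; "position": TCP position; "ee_rot": TCP orientation; "force": force on the tool from outside, world axes, zero at the start; "ft_torque": the same for the moment, N m; "width": opening from 0.0 (shut) to 1.0 (fully open); "gripper_force": force on a finger pad.
Only numpy, scipy, OpenCV 4.12 (cv2) and the standard library are available. Lean on these libraries where they do the work, as an engineer would, in place of code of your own. Each camera call takes 0.05 s, during which the arm holds its last target. There are 200 camera calls.

## Task

Load the tall black carbon block, tongue first, into the copper shoe of the jig: lower it into the channel, slide its tongue under the raised clamp pad gently until it is home, press it against the end stop for a moment with about 10 N (never over 30), and let go. Then push the toggle clamp's handle down over centre until it is fully home, bear on it there for a moment with about 15 N (never over 35), so that the pad holds the block, and move clear. Leave everything else on the counter where it lies.

Things in the scene. Friction and masses are not known exactly. Their poses are not given: they have to be found in the camera images.
- block_center (a point): Middle of the tall matte black carbon block to be loaded: a body 90 (x) x 28 (y) x 45 (z) mm, about 0.23 kg, standing on the counter. From the foot of its +x end a tongue sticks out a further 30 mm, full width, 20 mm high. This point is the middle of the 90 x 28 x 45 body without the tongue, 22.5 mm above the underside. x points to the tongue, z up.
- seat (a point): Where block_center lies when the block is fully home in the fixed jig. x runs along the copper channel to the end stop, the clamp beyond it; z up. Channel floor 22.5 mm below this point (16 to 22 mm above the counter); inside width 32 mm; walls 8 mm thick, 10 mm high, from x = -95 to +83. Set the block down with block_center at x = -50 to -30 mm, then slide it to +x. Base plate 70 mm wide, its top 4 mm below the floor.
- stop: Copper end stop across the channel, a plate 8 mm thick whose top is 16 mm above the channel floor. Origin 38.5 mm straight below the point seat, same axes. Its face at x = +75 mm meets the end of the block's tongue.
- handle (a joint): Clamp handle angle, rad: 0 open (raised), growing as it is pushed down; 0.95 dead centre; 1.01 home on its rigid stop. Elevation above level = 1.06 - angle. A stiff hinge, it stays where left. With a block under the pad, pushing square to the grip at its middle takes about 4 N at first, 8 to 13 N around 0.35 to 0.65 (let go there, it springs back), a few N at dead centre, then a steep rise (some 10 N per mm) at the stop.
- handle_pivot (a point): The handle's hinge axis (level, along the jig's y), 135 mm from seat towards +x and 18.8 mm above it; same axes as seat. The handle swings in the jig's vertical x-z middle plane and slopes up from here away from the block, to +x. Clamp side plates and links stand from x = 95 to 160 mm of seat, up to 70 mm above the channel floor.
- pad_face (a point): Middle of the lower face of the clamp's round rubber pad (18 mm diameter). Handle open: it hangs about 35 mm above the channel floor, at x = 55 to 75 mm of seat, its short steel arm rising to 75 mm, so the tongue cannot be lowered there but slides under it. As the handle goes down it comes down on the tongue's top, 62 mm to the +x side of the block's middle.
- pad: The clamp's pad, sprung by up to 18 mm; its origin lies on the hinge axis of the clamp's arm, 112 mm from seat towards +x, 2.5 mm below it.
- worn_block: Bystander: worn-out carbon block, 90 x 28 mm and only 20 mm high, no tongue; origin at the centre of its underside. It may lie at the left or the right, swapped with the tall block.
- cotter1: Bystander: steel cotter pin, 64 x 20 x 6 mm, lying flat.
- cotter2: Bystander: the other steel cotter pin, 64 x 20 x 6 mm, lying flat.
- mallet: Bystander: wooden mallet lying on its side, head 50 x 95 x 50 mm, handle 170 mm long; origin under the head.
- worn_shoe: Bystander: loose worn copper shoe, a channel 130 x 47 x 18 mm lying on the counter.
- tin: Bystander: closed tin, 68 mm diameter, 60 mm high.
- brush: Bystander: hand brush lying flat on the counter.
- grip: Black rubber grip of the clamp handle, to be pushed on its upper side: a round bar 18 mm in diameter, from 55 to 120 mm from the hinge axis. Origin on its axis, 90 mm from the hinge axis. It swings with the handle.
- block: The same carbon block as block_center; origin at the middle of the underside of its 90 mm body.

How it is judged:
By the outcome, as a careful person would: the job done as asked, in the order asked, and still so for the second after the job is handed in, with the robot touching nothing.
It also fails if it takes over 72 s, if anything falls off the work surface, if the arm or the gripper's body presses on something with over 40 N, if the wrist force passes 120 N, or if a joint passes its speed limit or range.

## Working session

There is one attempt and no reset: what is moved stays moved. The work goes in short steps, Python scripts to look and compute and a tool call to move; the robot and the scene stay as the last step left them, time stands still between calls to the robot, and variables do not carry over. Pictures are saved under pics/ and viewed, at most 10 in all, crops included, and the job is handed in when it is done.

Besides the shell and the picture viewer there is one more tool, called in YAML: its name, and indented under it one key for each argument. drive_tool: Moves the arm, as the interface text tells. Its arguments: {"type":"object","properties":{"commands":{"type":"array"},"newtons":{"type":"number"}},"required":["commands"]}

```bash
ls; mkdir -p pics; cat > h.py <<'E'
import numpy as np, cv2
from cell import readout, cams, job
from scipy.spatial.transform import Rotation as Ro
E
python3 - <<'E'
from h import *
s=readout.observe(); print({k:np.round(v,3).tolist() for k,v in s.items()})
for n in ("side","top","wrist"):
    i=cams.camera_info(n); print(n,{k:np.round(v,4).tolist() for k,v in i.items()})
    im=cams.get_image(n); np.save(f'pics/{n}0.npy',im)
    cv2.imwrite(f'pics/{n}0.png',cv2.resize(im,(800,600),interpolation=cv2.INTER_CUBIC) if n!='wrist' else im)
E
```

```text
pics
{'clock': 0.0, 'joints': [-1.334, 0.435, 0.025, 1.574, -0.012, 1.134, -0.075], 'dq': [0.0, -0.0, -0.0, 0.0, 0.001, -0.002, -0.003], 'joint_efforts': [0.002, -66.787, 0.986, -31.445, -0.06, 0.043, 0.0], 'position': [0.208, 0.589, 0.226], 'ee_rot': [-0.531, -3.096, 0.003], 'force': [-0.397, 0.325, -0.503], 'ft_torque': [-0.005, -0.006, 0.018], 'gripper_force': 0.0, 'width': 1.0}
side {'camera_matrix': [[369.5602, 0.0, 253.9851], [0.0, 369.5602, 186.8146], [0.0, 0.0, 1.0]], 'k1': -0.0415, 'R': [[0.9983, -0.0583, -0.0078], [-0.0495, -0.7604, -0.6476], [0.0319, 0.6468, -0.762]], 't': [-0.5398, 0.1218, 1.008]}
top {'camera_matrix': [[392.5995, 0.0, 252.3518], [0.0, 392.5995, 193.5936], [0.0, 0.0, 1.0]], 'k1': -0.006, 'R': [[0.0099, -0.9999, 0.0118], [-0.9974, -0.0108, -0.0712], [0.0713, -0.0111, -0.9974]], 't': [-0.0207, 0.5676, 1.0369]}
wrist {'camera_matrix': [[297.9711, 0.0, 258.2713], [0.0, 297.9711, 190.5729], [0.0, 0.0, 1.0]], 'k1': -0.0598, 'R': [[0.3339, 0.9426, -0.0007], [0.9075, -0.3213, 0.2705], [0.2548, -0.091, -0.9627]], 't': [-0.6244, -0.0342, 0.3903]}
```

View pics/top0.png

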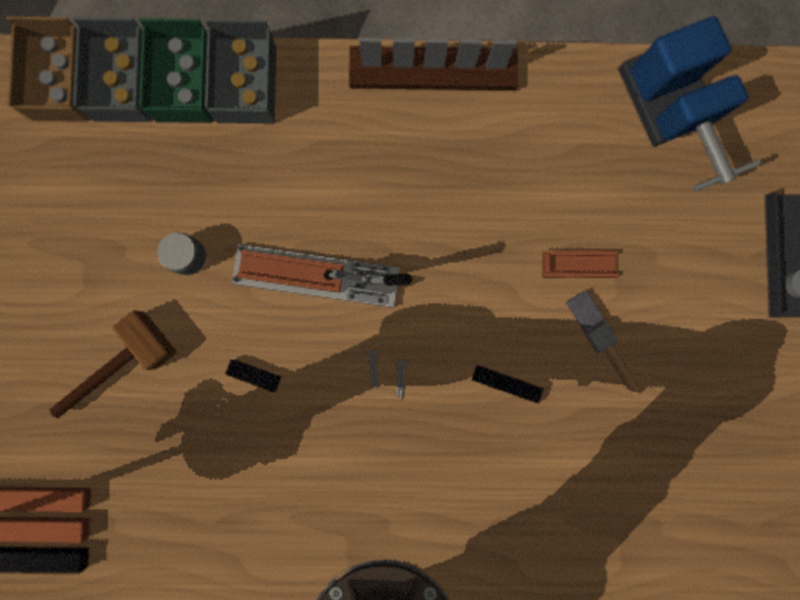

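View pics/side0.png

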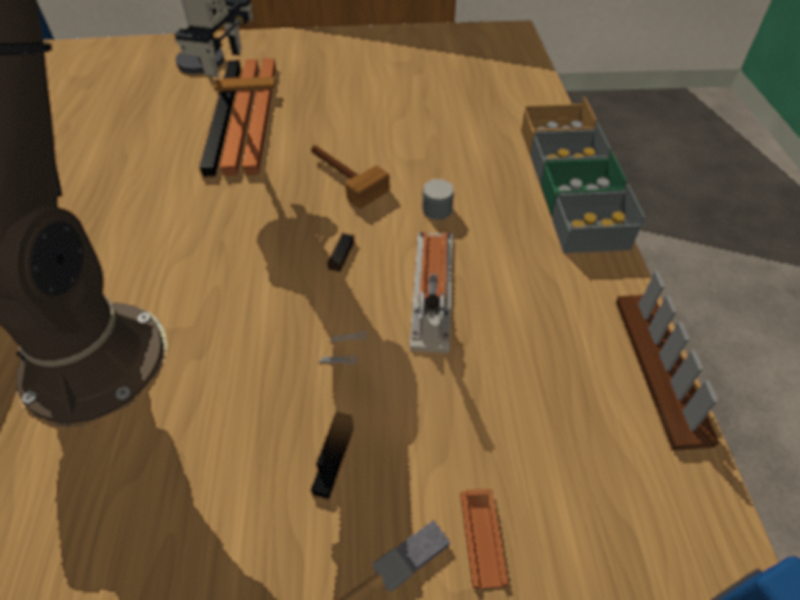

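Top view: the jig is at about (320,275) with its clamp to the right. The long black block, which should be the tall one with the tongue, is at (508,384), and the short worn one is at (253,375). Next I need a first measurement and which way the tongue points.

```bash
cat >> h.py <<'E'
class Cam:
    def __init__(s,n):
        i=cams.camera_info(n); s.K=i['camera_matrix']; s.k=i['k1']; s.R=np.array(i['R']); s.t=np.array(i['t'])
        s.K=np.array(s.K); s.C=-s.R.T@s.t; s.D=np.array([s.k,0,0,0.])
    def ray(s,p):
        p=np.asarray(p,float).reshape(-1,1,2); u=cv2.undistortPoints(p,s.K,s.D)[:,0]
        d=np.c_[u,np.ones(len(u))]@s.R; return d
    def plane(s,p,z):
        d=s.ray(p); return s.C+d*((z-s.C[2])/d[:,2])[:,None]
    def proj(s,X):
        return cv2.projectPoints(np.asarray(X,float).reshape(-1,3),cv2.Rodrigues(s.R)[0],s.t,s.K,s.D)[0][:,0]
E
python3 - <<'E'
from h import *
c=Cam('top'); im=np.load('pics/top0.npy')
m=(im.max(2)<32).astype(np.uint8)
n,l,st,ce=cv2.connectedComponentsWithStats(m)
for i in range(1,n):
    if st[i,4]>100:
        r=cv2.minAreaRect(np.argwhere(l==i)[:,::-1].astype(np.float32)); b=cv2.boxPoints(r)
        print(st[i],np.round(c.plane(b,.03)[:,:2],3).tolist())
# jig orange
h=cv2.cvtColor(im,cv2.COLOR_BGR2HSV); m=((h[...,0]<9)&(h[...,1]>120)&(h[...,2]>90)).astype(np.uint8)
n,l,st,ce=cv2.connectedComponentsWithStats(m)
for i in range(1,n):
    if st[i,4]>100:
        r=cv2.minAreaRect(np.argwhere(l==i)[:,::-1].astype(np.float32)); b=cv2.boxPoints(r)
        print('or',st[i],np.round(c.plane(b,.025)[:,:2],3).tolist())
t=np.load('pics/side0.npy')
A=cv2.resize(im[145:200,140:270],None,fx=6,fy=6,interpolation=cv2.INTER_CUBIC)
B=cv2.resize(im[225:265,290:360],None,fx=6,fy=6,interpolation=cv2.INTER_CUBIC)
C=cv2.resize(t[255:325,190:240],None,fx=3.4,fy=3.4,interpolation=cv2.INTER_CUBIC)
M=np.zeros((600,800,3),np.uint8); M[:330,:780]=A; M[340:580,:420]=B; M[340:340+238,440:440+170]=C
cv2.imwrite('pics/m1.png',cv2.convertScaleAbs(M,alpha=1.8))
E
```

```text
[ 49  17  18  51 305] [[0.914, 0.57], [1.048, 0.542], [1.037, 0.501], [0.903, 0.529]]
[ 91  17  17  52 278] [[0.905, 0.432], [1.049, 0.428], [1.047, 0.389], [0.903, 0.393]]
[133  19  17  49 181] [[0.91, 0.319], [1.045, 0.313], [1.043, 0.274], [0.907, 0.28]]
[172  22   5  52 138] [[0.894, 0.207], [1.038, 0.211], [1.038, 0.2], [0.894, 0.197]]
[497 125   7  76 206] [[0.762, -0.68], [0.762, -0.69], [0.557, -0.691], [0.557, -0.681]]
[246 175  17   7 102] [[0.617, 0.003], [0.617, -0.04], [0.601, -0.04], [0.601, 0.003]]
[145 231  34  20 335] [[0.445, 0.268], [0.471, 0.258], [0.439, 0.177], [0.413, 0.187]]
[303 234  44  23 426] [[0.439, -0.147], [0.463, -0.155], [0.424, -0.268], [0.4, -0.259]]
[  0 350  57  16 863] [[0.155, 0.633], [0.156, 0.489], [0.118, 0.487], [0.117, 0.631]]
[224 360  61  24 575] [[0.134, 0.054], [0.135, -0.101], [0.077, -0.101], [0.076, 0.054]]
```

View pics/m1.png

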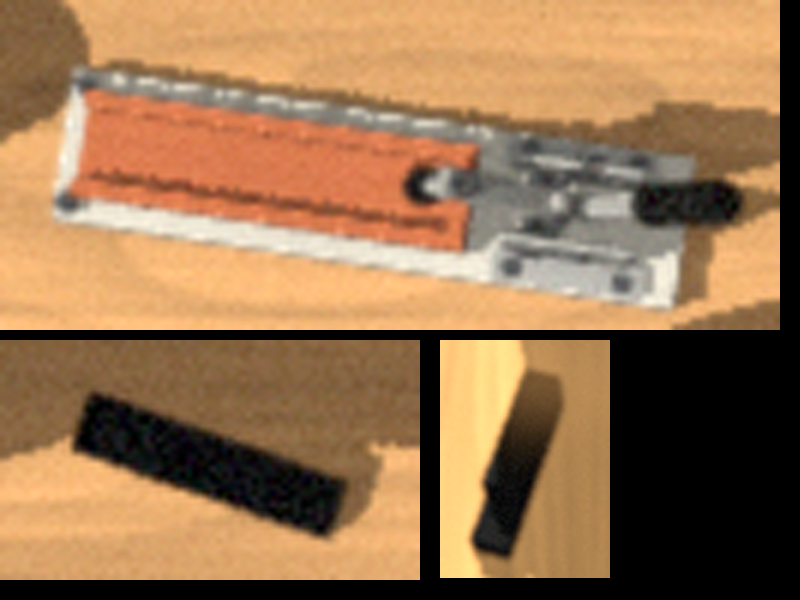

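Montage: the block's step down to the tongue is at its -y end (lower end in the side view), and the jig's clamp is also towards -y. So both x axes point roughly to world -y. I'll move the wrist camera over for a close look.

drive_tool:
  commands:
    - [[0,0,0.06],[-3,-1.4,0],1]
    - [[0,0,0.12],[-7,-3,0],1]
    - [[0,0,0.2],[-11,-5,0],1]
    - [[0,0,0.28],[-15,-7,0],1]
    - [[0,0,0.36],[-19,-9,0],1]
    - [[0,0,0.44],[-23,-11,0],1]
    - [[0,0,0.52],[-27,-13,0],1]
    - [[0,0,0.6],[-29.5,-16,0],1]
    - [[0,0,0.68],[-31.5,-19,0],1]
    - [[0,0,0.76],[-34,-22,0],1]
    - [[0,0,0.84],[-36,-25,0],1]
    - [[0,0,0.92],[-38,-28,0],1]
    - [[0,0,1.0],[-40,-31,0],1]
    - [[0,0,1.08],[-41.5,-34,0],1]
    - [[0,0,1.16],[-43,-37,0],1]
    - [[0,0,1.24],[-44.5,-40,0],1]
    - [[0,0,1.32],[-45.5,-43.5,0],1]
    - [[0,0,1.4],[-46,-47,0],1]
    - [[0,0,1.48],[-46.4,-50.5,0],1]
    - [[0,0,1.57],[-46.4,-54,0],1]

```text
clock: 1.82
position: [0.4655, -0.0763, 0.2267]
ee_rot: [2.568, 1.809, 0.0]
force: [0.6, -0.2, -0.0]
width: 0.998
gripper_force: 0.0
```

drive_tool:
  commands:
    - [[0,0,0],[0,0,0],1]
    - [[0,0,0],[0,0,0],1]
    - [[0,0,0],[0,0,0],1]

```text
clock: 2.07
position: [0.4658, -0.074, 0.2267]
ee_rot: [-2.563, -1.816, -0.0]
force: [-0.9, 0.6, -0.4]
width: 1.0
gripper_force: 0.0
```

```bash
python3 - <<'E'
from h import *
s=readout.observe(); print(s['position'],s['ee_rot'],s['dq'],s['clock'])
im=cams.get_image('wrist'); np.save('pics/w1.npy',im); i=cams.camera_info('wrist'); np.savez('pics/w1c.npz',**i)
cv2.imwrite('pics/w1.png',cv2.resize(cv2.convertScaleAbs(im,alpha=1.6),(800,600),interpolation=cv2.INTER_CUBIC))
E
```

```text
[ 0.4658236  -0.07402744  0.2266856 ] [-2.56338296e+00 -1.81552844e+00 -4.81851163e-04] [-1.87348101e-02  7.98230309e-03 -1.88041956e-02 -7.71204422e-03
 -1.41325158e-03  1.74586140e-03  5.16504985e-05] 2.0667
```

View pics/w1.png

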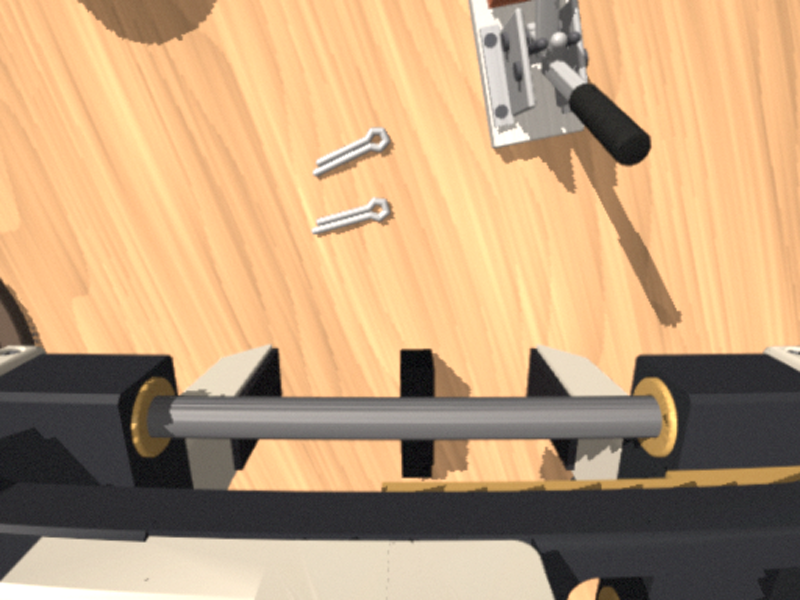

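The wrist view shows the block standing between the fingers: column about 417, back edge at row 350, and almost parallel to the fingers. The jig's clamp end is at the upper right, with the grip at (610,125). Next I compute the grasp from this view and the top view.

```bash
cat >> h.py <<'E'
def rel(Xw,yaw_y=None,s=None):
    "shift (cm, tool axes) from measured pose to world TCP Xw; yaw_y = wanted world angle (deg) of tool y, tool down"
    s=s or readout.observe(); R=Ro.from_rotvec(s['ee_rot'])
    sh=R.inv().apply(np.array(Xw)-s['position'])*100
    tr=None
    if yaw_y is not None:
        a=np.radians(yaw_y); y=np.array([np.cos(a),np.sin(a),0]); z=np.array([0,0,-1.]); T=Ro.from_matrix(np.c_[np.cross(y,z),y,z])
        tr=(R.inv()*T).as_rotvec().round(3)
    return sh.round(2),tr
E
python3 - <<'E'
from h import *
c=Cam('wrist'); im=np.load('pics/w1.npy')
k=.64
P=c.plane(np.array([[401.,350],[432,350]])*k,.045); print('back top corners',P.round(4))
t=np.load('pics/top0.npy'); ct=Cam('top')
g=cv2.resize(t[225:265,290:360],None,fx=6,fy=6,interpolation=cv2.INTER_CUBIC)
m=(g.max(2)<38).astype(np.uint8)
r=cv2.minAreaRect(np.argwhere(m>0)[:,::-1].astype(np.float32)); b=cv2.boxPoints(r)
b=(b+.5)/6-.5+[290,225]
for z in (0,.02,.045): print(z,ct.plane(b,z)[:,:2].round(4).tolist())
e=np.array([-.337,-.942,0]); print('est',P.mean(0)+.045*e)
E
```

```text
back top corners [[ 0.4431 -0.1342  0.045 ]
 [ 0.466  -0.1423  0.045 ]]
0 [[0.437, -0.1496], [0.4631, -0.1588], [0.423, -0.2763], [0.397, -0.2668]]
0.02 [[0.438, -0.1469], [0.4637, -0.1559], [0.4243, -0.2712], [0.3988, -0.2619]]
0.045 [[0.4393, -0.1434], [0.4643, -0.1523], [0.4259, -0.2648], [0.401, -0.2558]]
est [ 0.43936827 -0.1806534   0.045     ]
```

drive_tool:
  commands:
    - [[0,0,0],[-4,0.5,2],1]
    - [[0,0,0],[-8,1,5],1]
    - [[0,0,0],[-12.5,1.3,8],1]
    - [[0,0,0],[-12.5,1.3,11],1]
    - [[0,0,0],[-12.5,1.3,14],1]
    - [[0,0,0],[-12.5,1.3,17],1]
    - [[0,0,0],[-12.5,1.3,19],1]
    - [[0,0,0],[-12.5,1.3,20.2],1]
    - [[0,0,0],[-12.5,1.3,20.9],1]
    - [[0,0,0],[-12.5,1.3,20.9],1]
    - [[0,0,0],[-12.5,1.3,20.9],1]

```text
clock: 3.03
position: [0.437, -0.1961, 0.0178]
ee_rot: [-2.563, -1.817, -0.0]
force: [0.0, 0.0, 0.6]
width: 1.004
gripper_force: 0.0
```

drive_tool:
  commands:
    - [[0,0,0],[0,0,0],-1]
    - [[0,0,0],[0,0,0],-1]
    - [[0,0,0],[0,0,0],-1]
    - [[0,0,0],[0,0,0],-1]
    - [[0,0,0],[0,0,0],-1]
    - [[0,0,0],[0,0,0],-1]
    - [[0,0,0],[0,0,0],-1]
    - [[0,0,0],[0,0,0],-1]
    - [[0,0,0],[0,0,0],-1]
    - [[0,0,0],[0,0,0],-1]
    - [[0,0,0],[0,0,0],-1]
  newtons: 40

```text
clock: 3.95
position: [0.4361, -0.1966, 0.0176]
ee_rot: [-2.564, -1.814, 0.0]
force: [-1.4, 1.1, 1.6]
width: 0.3
gripper_force: 40.0
```

drive_tool:
  commands:
    - [[0,0,0],[0,0,-2],-1]
    - [[0,0,0],[0,0,-6],-1]
    - [[0,0,0],[0,0,-10],-1]
    - [[0,0,0],[0,0,-14],-1]
    - [[0,0,0],[0,0,-18],-1]
    - [[0,0,0],[0,0,-22],-1]
    - [[0,0,-0.02],[3,0.5,-24.2],-1]
    - [[0,0,-0.04],[7,1.4,-24.2],-1]
    - [[0,0,-0.06],[11,2.2,-24.2],-1]
    - [[0,0,-0.08],[15,3,-24.2],-1]
    - [[0,0,-0.1],[19,3.8,-24.2],-1]
    - [[0,0,-0.12],[23,4.7,-24.2],-1]
    - [[0,0,-0.15],[27,5.5,-24.2],-1]
    - [[0,0,-0.18],[31,6.3,-24.2],-1]
    - [[0,0,-0.195],[34,7,-24.2],-1]
    - [[0,0,-0.195],[34,7,-24.2],-1]
    - [[0,0,-0.195],[34,7,-24.2],-1]
    - [[0,0,-0.195],[34,7,-24.2],-1]
    - [[0,0,-0.195],[34,7,-24.2],-1]

```text
clock: 5.53
position: [0.6151, 0.0989, 0.2597]
ee_rot: [2.378, 2.053, -0.001]
force: [-0.8, -0.3, -1.3]
width: 0.301
gripper_force: 40.0
```

```bash
python3 - <<'E'
from h import *
s=readout.observe(); print(s['position'],s['ee_rot'],s['clock'],s['force'],s['width'])
im=cams.get_image('wrist'); np.save('pics/w2.npy',im); np.savez('pics/w2c.npz',**cams.camera_info('wrist'))
cv2.imwrite('pics/w2.png',cv2.resize(cv2.convertScaleAbs(im,alpha=1.6),(800,600),interpolation=cv2.INTER_CUBIC))
E
```

```text
[0.61506786 0.09886527 0.25969745] [ 2.37778408e+00  2.05291057e+00 -1.14822342e-03] 5.5333 [-0.75519991 -0.29527243 -1.30586038] 0.30099651855122694
```

View pics/w2.png

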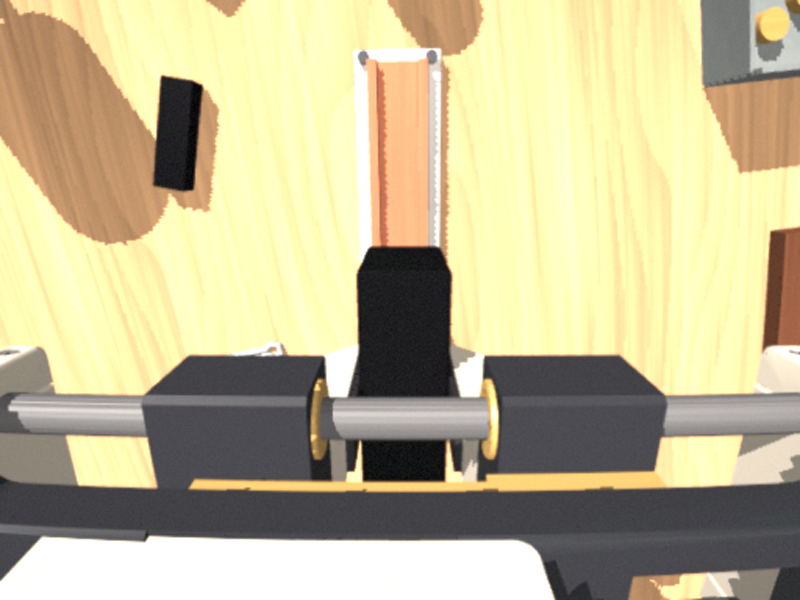

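Wrist view: the copper channel runs vertically at columns 368–430, rows 60–245, and the held block's back foot edge is at row 248, columns 370–440. The worn block is at (178,135). Next I measure the channel's centre line and the block's position relative to it.

```bash
python3 - <<'E'
from h import *
c=Cam('wrist'); im=np.load('pics/w2.npy')
h=cv2.cvtColor(im,cv2.COLOR_BGR2HSV)
for r in (60,100,140):
    print(r,[(x,*h[r,x].tolist()) for x in range(224,288,1)])
print('blk')
for r in (163,168,180,200): 
    x=np.where(im[r,200:320].max(1)<30)[0]+200; print(r,x.min(),x.max())
col=im[120:200,260].max(1); print(col[25:60])
E
```

```text
60 [(224, 15, 116, 222), (225, 14, 115, 222), (226, 14, 106, 222), (227, 16, 43, 222), (228, 19, 21, 227), (229, 19, 18, 228), (230, 21, 18, 228), (231, 18, 19, 228), (232, 19, 19, 227), (233, 19, 19, 226), (234, 17, 26, 229), (235, 9, 113, 226), (236, 8, 144, 216), (237, 8, 145, 213), (238, 8, 145, 209), (239, 8, 145, 209), (240, 9, 145, 207), (241, 8, 143, 114), (242, 9, 148, 122), (243, 9, 144, 126), (244, 9, 144, 129), (245, 9, 147, 146), (246, 9, 148, 207), (247, 8, 146, 213), (248, 8, 145, 213), (249, 8, 144, 213), (250, 9, 146, 212), (251, 9, 146, 209), (252, 8, 147, 212), (253, 8, 146, 212), (254, 9, 146, 211), (255, 9, 146, 208), (256, 9, 145, 207), (257, 9, 145, 207), (258, 9, 147, 206), (259, 9, 145, 209), (260, 9, 146, 213), (261, 8, 146, 213), (262, 9, 146, 213), (263, 9, 147, 211), (264, 8, 145, 216), (265, 9, 145, 214), (266, 9, 146, 203), (267, 9, 146, 198), (268, 8, 146, 216), (269, 9, 145, 214), (270, 9, 146, 210), (271, 9, 145, 208), (272, 9, 146, 208), (273, 8, 126, 186), (274, 10, 57, 139), (275, 18, 22, 139), (276, 16, 20, 140), (277, 14, 20, 142), (278, 15, 21,
[... 2273 characters left out ...]
 (263, 8, 146, 208), (264, 9, 146, 209), (265, 9, 146, 204), (266, 9, 147, 203), (267, 8, 144, 200), (268, 8, 146, 198), (269, 8, 145, 204), (270, 9, 146, 203), (271, 8, 146, 201), (272, 8, 144, 203), (273, 9, 128, 187), (274, 9, 53, 135), (275, 18, 24, 130), (276, 16, 22, 130), (277, 18, 23, 134), (278, 18, 24, 162), (279, 18, 25, 205), (280, 17, 25, 195), (281, 14, 40, 146), (282, 15, 102, 122), (283, 14, 114, 121), (284, 14, 115, 126), (285, 14, 118, 158), (286, 14, 118, 204), (287, 15, 117, 212)]
blk
163 235 282
168 233 284
180 229 287
200 230 286
[208 207 208 208 206 206 208 206 206 206 207 198 130  55  18  16  13  13
  16  18  16  16  17  16  17  19  17  16  19  18  21  21  19  17  21]
```

```bash
python3 - <<'E'
from h import *
c=Cam('wrist'); im=np.load('pics/w2.npy'); s=readout.observe()
S=cv2.cvtColor(im,cv2.COLOR_BGR2HSV)[...,1].astype(float)
L=[];Rr=[]
for r in range(48,150,2):
    a=S[r]; 
    x=next(i for i in range(230,245) if a[i]>85); L.append((x-(a[x]-85)/(a[x]-a[x-1]),r))
    x=next(i for i in range(262,285) if a[i]<85); Rr.append((x-(85-a[x])/(a[x-1]-a[x]),r))
T=Ro.from_rotvec(s['ee_rot']).as_matrix(); print('cam in tool',T.T@(c.C-s['position']))
for z in (.026,.029,.032):
    l=c.plane(L,z);q=c.plane(Rr,z); fl=np.polyfit(l[:,1],l[:,0],1); fr=np.polyfit(q[:,1],q[:,0],1)
    print(z,'slopes',fl[0],fr[0],'x at y=.2:',np.polyval(fl,.2),np.polyval(fr,.2),'w',(np.polyval(fr,.2)-np.polyval(fl,.2))*np.cos(np.arctan(fl[0])))
# block top back corners, tool coords
for (a,b,r),z in (((228.5,287.5,181),.287),((230,286.5,200),.287),((235,283,163),.25)):
    p=c.plane([(a,r),(b,r)],z); print('blk tool',((p-s['position'])@T).round(4).tolist())
# -x end of channel: column 258, plate end and copper start
col=im[20:60,258].astype(int); h=S[20:60,258]; print([(i+20,int(v)) for i,v in enumerate(h)])
g=s['position']; print(g, np.degrees(np.arctan2(T[1,1],T[0,1])))
E
```

```text
cam in tool [ 0.0725023   0.00035639 -0.15851435]
0.026 slopes 0.1370438431214044 0.13624020374067003 x at y=.2: 0.6016112820423478 0.6500565478480942 w 0.047996649479678806
0.029 slopes 0.1370438431214055 0.13624020374067505 x at y=.2: 0.6018290361137071 0.6499037155662393 w 0.04762949485679996
0.032 slopes 0.1370438431214048 0.13624020374067378 x at y=.2: 0.6020467901850661 0.6497508832843832 w 0.04726234023392025
blk tool [[0.0403, -0.0131, -0.0271], [0.0403, 0.0137, -0.0271]]
blk tool [[0.0312, -0.0127, -0.0271], [0.0312, 0.0135, -0.0271]]
blk tool [[0.0418, -0.0129, 0.0099], [0.0418, 0.0146, 0.0099]]
[(20, 118), (21, 118), (22, 117), (23, 118), (24, 115), (25, 117), (26, 116), (27, 116), (28, 116), (29, 118), (30, 111), (31, 65), (32, 21), (33, 18), (34, 19), (35, 19), (36, 19), (37, 22), (38, 52), (39, 116), (40, 144), (41, 146), (42, 146), (43, 146), (44, 145), (45, 146), (46, 145), (47, 144), (48, 146), (49, 146), (50, 146), (51, 146), (52, 148), (53, 145), (54, 147), (55, 147), (56, 145), (57, 146), (58, 146), (59, 145)]
[0.61510982 0.09889328 0.25988001] -8.39183633130186
```

```bash
python3 - <<'E'
from h import *
c=Cam('wrist'); s=readout.observe()
e=np.array([-.1353,-.9908,0]); n=np.array([.9908,-.1353,0])
for z in (.016,.019,.022):
    p=c.plane([(258,38.6)],z)[0]; y=p[1]; 
    end=np.array([.6254+.1366*(y-.2),y,0]); seat=end+.095*e
    # centre-line foot
    print(z,end.round(4),'seat',seat.round(4))
t=seat-.043*e; t[2]=.06; print('tcp target',t.round(4),rel(t,-7.78,s))
# cross-check with top camera: channel start
ct=Cam('top'); print(ct.proj([seat-.095*e+[0,0,.019],seat+[0,0,.019],seat+.083*e+[0,0,.019]]).round(1).tolist())
E
```

```text
0.016 [0.6327 0.2535 0.    ] seat [0.6199 0.1594 0.    ]
0.019 [0.6326 0.2529 0.    ] seat [0.6198 0.1587 0.    ]
0.022 [0.6325 0.2522 0.    ] seat [0.6197 0.1581 0.    ]
tcp target [0.6255 0.2007 0.06  ] (array([10.23, -0.46, 19.98]), array([-0.   ,  0.   , -0.011]))
[[153.8, 168.6], [188.5, 173.8], [218.9, 178.2]]
```

drive_tool:
  commands:
    - [[0,0,-0.01],[3,-0.2,0],-1]
    - [[0,0,-0.01],[7,-0.4,0],-1]
    - [[0,0,-0.01],[10.2,-0.46,2],-1]
    - [[0,0,-0.01],[10.2,-0.46,6],-1]
    - [[0,0,-0.01],[10.2,-0.46,10],-1]
    - [[0,0,-0.01],[10.2,-0.46,14],-1]
    - [[0,0,-0.01],[10.2,-0.46,17],-1]
    - [[0,0,-0.01],[10.2,-0.46,19],-1]
    - [[0,0,-0.01],[10.2,-0.46,20],-1]
    - [[0,0,-0.01],[10.2,-0.46,20],-1]
    - [[0,0,-0.01],[10.2,-0.46,20],-1]
    - [[0,0,-0.01],[10.2,-0.46,20],-1]

```text
clock: 6.58
position: [0.627, 0.2021, 0.0617]
ee_rot: [2.365, 2.066, 0.004]
force: [-0.0, -0.3, -1.0]
width: 0.299
gripper_force: 40.0
```

```bash
python3 - <<'E'
from h import *
s=readout.observe(); print(s['position'],s['force'],rel([.6255,.2007,.06],-7.78,s))
A=[cams.get_image('top')[120:220,110:250],cams.get_image('side')[130:230,230:330]]
A=[cv2.resize(a,None,fx=4,fy=4,interpolation=cv2.INTER_CUBIC) for a in A]
w=cams.get_image('wrist'); np.save('pics/w3.npy',w)
M=np.zeros((600,800,3),np.uint8); M[:350,:440]=A[0][:350,60:500]; M[:350,450:800]=A[1][:350,:350]; M[352:600]=cv2.resize(w[70:194,56:456],(800,248),interpolation=cv2.INTER_CUBIC)
cv2.imwrite('pics/m3.png',cv2.convertScaleAbs(M,alpha=1.6))
E
```

```text
[0.62699818 0.20213416 0.06172084] [-0.02820305 -0.31870897 -1.0012879 ] (array([-0.16, -0.13,  0.17]), array([ 0.003, -0.001,  0.001]))
```

View pics/m3.png

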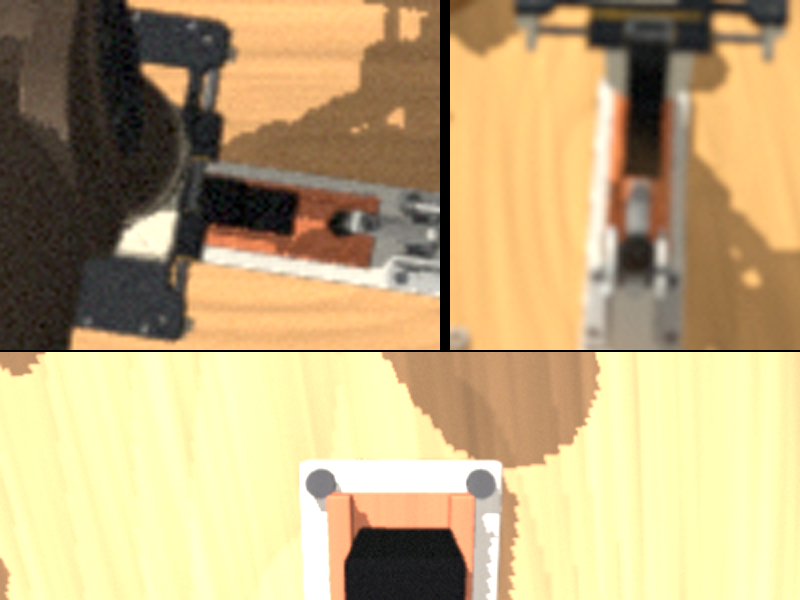

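Wrist strip: the block's bottom edge (columns 358–455) sits about 1.3 mm right of the channel's centre (columns 350–452), which matches the measured pose error. I'll correct that and lower to the wall tops.

drive_tool:
  commands:
    - [[0,0,0],[-0.1,-0.1,0.4],-1]
    - [[0,0,0],[-0.1,-0.14,0.8],-1]
    - [[0,0,0],[-0.1,-0.14,1.2],-1]
    - [[0,0,0],[-0.1,-0.14,1.4],-1]
    - [[0,0,0],[-0.1,-0.14,1.4],-1]
    - [[0,0,0],[-0.1,-0.14,1.4],-1]

```text
clock: 7.23
position: [0.624, 0.2014, 0.0454]
ee_rot: [-2.365, -2.068, 0.001]
force: [-0.2, -0.1, -1.3]
width: 0.302
gripper_force: 40.0
```

```bash
python3 - <<'E'
from h import *
s=readout.observe(); print(s['position'],s['force'],rel([.6255,.2007,.045],-7.78,s))
w=cams.get_image('wrist'); np.save('pics/w4.npy',w); c=Cam('wrist')
cv2.imwrite('pics/w4.png',cv2.resize(cv2.convertScaleAbs(w[100:180,190:330],alpha=1.5),(798,456),interpolation=cv2.INTER_NEAREST))
T=Ro.from_rotvec(s['ee_rot']).as_matrix()
h=cv2.cvtColor(w,cv2.COLOR_BGR2HSV)
for r in (152,156,160): print(r,[(x,int(h[r,x,1]),int(h[r,x,2])) for x in range(212,302)])
E
```

```text
[0.62400363 0.20138643 0.0454258 ] [-0.16826219 -0.0517522  -1.2771412 ] (array([-0.05,  0.16,  0.04]), array([-0.   ,  0.   ,  0.002]))
152 [(212, 24, 220), (213, 24, 219), (214, 25, 218), (215, 26, 220), (216, 25, 218), (217, 26, 217), (218, 26, 215), (219, 30, 211), (220, 59, 195), (221, 134, 202), (222, 148, 204), (223, 144, 206), (224, 146, 204), (225, 147, 203), (226, 144, 202), (227, 147, 200), (228, 147, 200), (229, 147, 200), (230, 147, 200), (231, 147, 196), (232, 146, 180), (233, 149, 127), (234, 141, 92), (235, 147, 109), (236, 146, 119), (237, 145, 118), (238, 140, 120), (239, 145, 121), (240, 145, 125), (241, 146, 148), (242, 146, 196), (243, 145, 206), (244, 146, 206), (245, 147, 205), (246, 148, 204), (247, 145, 202), (248, 147, 201), (249, 144, 205), (250, 146, 208), (251, 146, 206), (252, 146, 204), (253, 146, 203), (254, 144, 203), (255, 146, 203), (256, 146, 202), (257, 146, 204), (258, 147, 205), (259, 148, 205), (260, 147, 203), (261, 148, 203), (262, 147, 200), (263, 147, 198), (264, 146, 199), (265, 147, 198), (266, 147, 199), (267, 146, 197), (268, 146, 195),
[... 2810 characters left out ...]
19), (258, 15, 17), (259, 39, 13), (260, 32, 16), (261, 0, 14), (262, 48, 16), (263, 39, 13), (264, 12, 21), (265, 34, 15), (266, 17, 15), (267, 18, 14), (268, 0, 16), (269, 34, 15), (270, 14, 18), (271, 48, 16), (272, 18, 14), (273, 40, 19), (274, 0, 16), (275, 17, 15), (276, 14, 18), (277, 30, 17), (278, 0, 12), (279, 43, 12), (280, 91, 14), (281, 125, 49), (282, 149, 123), (283, 148, 195), (284, 146, 206), (285, 146, 198), (286, 147, 174), (287, 146, 161), (288, 146, 195), (289, 147, 203), (290, 147, 205), (291, 146, 204), (292, 146, 204), (293, 146, 202), (294, 145, 202), (295, 147, 199), (296, 147, 200), (297, 147, 198), (298, 148, 196), (299, 143, 187), (300, 114, 150), (301, 43, 125)]
```

View pics/w4.png

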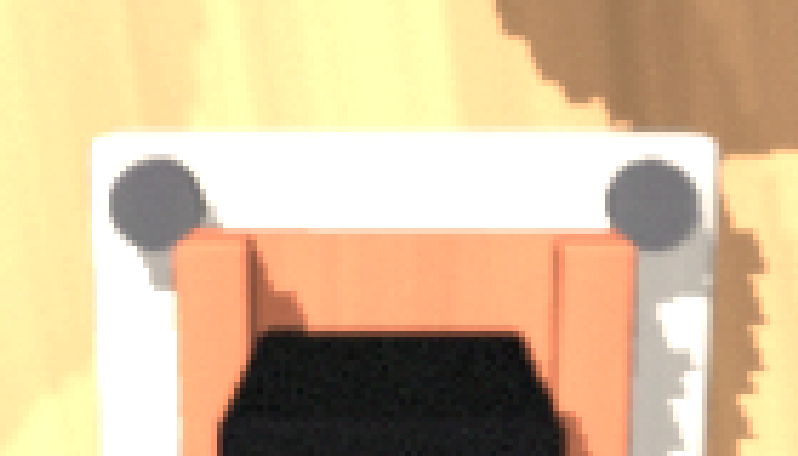

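The bottom edge spans columns 234.5–281.3 and the inner walls 232.7–287, so I need +1.4 mm in tool y. I'll shift and lower gently.

drive_tool:
  commands:
    - [[0,0,0],[-0.05,0.14,0],-1]
    - [[0,0,0],[-0.05,0.14,0],-1]
    - [[0,0,0],[-0.05,0.14,0.1],-1]
    - [[0,0,0],[-0.05,0.14,0.2],-1]
    - [[0,0,0],[-0.05,0.14,0.3],-1]
    - [[0,0,0],[-0.05,0.14,0.4],-1]
    - [[0,0,0],[-0.05,0.14,0.45],-1]
    - [[0,0,0],[-0.05,0.14,0.45],-1]

```text
clock: 7.95
position: [0.6253, 0.2007, 0.0411]
ee_rot: [-2.365, -2.068, 0.0]
force: [0.4, 0.9, -1.3]
width: 0.301
gripper_force: 40.0
```

```bash
python3 - <<'E'
from h import *
s=readout.observe(); print(s['position'],s['force'],s['width'],rel([.6255,.2007,.04],-7.78,s))
w=cams.get_image('wrist'); np.save('pics/w5.npy',w); h=cv2.cvtColor(w,cv2.COLOR_BGR2HSV)
for r in (160,164): print(r,[(x,int(h[r,x,2])) for x in [*range(226,242),*range(276,296)]])
E
```

```text
[0.62532948 0.20073473 0.04105002] [ 0.35664609  0.89625683 -1.26594385] 0.30060270995055993 (array([-0.  ,  0.02,  0.1 ]), array([-0.   ,  0.   ,  0.002]))
160 [(226, 198), (227, 199), (228, 199), (229, 184), (230, 132), (231, 90), (232, 103), (233, 111), (234, 85), (235, 35), (236, 19), (237, 17), (238, 15), (239, 14), (240, 17), (241, 17), (276, 14), (277, 15), (278, 12), (279, 17), (280, 15), (281, 49), (282, 124), (283, 194), (284, 186), (285, 147), (286, 170), (287, 200), (288, 206), (289, 204), (290, 204), (291, 205), (292, 202), (293, 200), (294, 199), (295, 198)]
164 [(226, 198), (227, 199), (228, 200), (229, 187), (230, 135), (231, 84), (232, 67), (233, 31), (234, 17), (235, 17), (236, 18), (237, 16), (238, 16), (239, 20), (240, 20), (241, 20), (276, 16), (277, 18), (278, 14), (279, 13), (280, 15), (281, 17), (282, 24), (283, 63), (284, 111), (285, 128), (286, 152), (287, 200), (288, 205), (289, 204), (290, 204), (291, 205), (292, 202), (293, 199), (294, 198), (295, 199)]
```

Now it's centred: block 234.5–281.5 between walls 230–285. I'll lower to contact.

drive_tool:
  commands:
    - [[0,0,0],[0,0,0.1],-1]
    - [[0,0,0],[0,0,0.2],-1]
    - [[0,0,0],[0,0,0.25],-1]
    - [[0,0,0],[0,0,0.25],-1]

```text
clock: 8.33
position: [0.6253, 0.2007, 0.0385]
ee_rot: [-2.365, -2.068, 0.0]
force: [-0.3, -0.8, -1.2]
width: 0.302
gripper_force: 40.0
```

drive_tool:
  commands:
    - [[0,0,0],[0,0,0.1],-1]
    - [[0,0,0],[0,0,0.15],-1]
    - [[0,0,0],[0,0,0.15],-1]

```text
clock: 8.58
position: [0.6254, 0.2007, 0.0371]
ee_rot: [-2.365, -2.068, 0.0]
force: [-0.1, 0.2, -1.4]
width: 0.299
gripper_force: 40.0
```

drive_tool:
  commands:
    - [[0,0,0],[0,0,0.05],-1]
    - [[0,0,0],[0,0,0.1],-1]
    - [[0,0,0],[0,0,0.1],-1]

```text
clock: 8.83
position: [0.6254, 0.2007, 0.0361]
ee_rot: [-2.365, -2.068, 0.0]
force: [0.0, 0.3, -1.8]
width: 0.305
gripper_force: 40.0
```

drive_tool:
  commands:
    - [[0,0,0],[0,0,0.05],-1]
    - [[0,0,0],[0,0,0.1],-1]
    - [[0,0,0],[0,0,0.1],-1]

```text
clock: 9.08
position: [0.6255, 0.2008, 0.0358]
ee_rot: [-2.365, -2.067, -0.001]
force: [-1.5, -1.2, 4.4]
width: 0.305
gripper_force: 40.0
```

drive_tool:
  commands:
    - [[0,0,0],[-0.3,0,-0.05],-1]
    - [[0,0,0],[-0.7,0,-0.05],-1]
    - [[0,0,0],[-1.1,0,-0.05],-1]
    - [[0,0,0],[-1.5,0,-0.05],-1]
    - [[0,0,0],[-1.9,0,-0.05],-1]
    - [[0,0,0],[-2.3,0,-0.05],-1]
    - [[0,0,0],[-2.6,0,-0.05],-1]
    - [[0,0,0],[-2.9,0,-0.05],-1]
    - [[0,0,0],[-3.1,0,-0.05],-1]
    - [[0,0,0],[-3.3,0,-0.05],-1]
    - [[0,0,0],[-3.3,0,-0.05],-1]

```text
clock: 10.0
position: [0.6211, 0.1675, 0.0358]
ee_rot: [2.366, 2.067, -0.0]
force: [-0.1, 1.1, 2.4]
width: 0.301
gripper_force: 40.0
```

drive_tool:
  commands:
    - [[0,0,0],[-0.1,0,0],-1]
    - [[0,0,0],[-0.2,0,0],-1]
    - [[0,0,0],[-0.3,0,0],-1]
    - [[0,0,0],[-0.3,0,0],-1]

```text
clock: 10.33
position: [0.6207, 0.1651, 0.0358]
ee_rot: [2.365, 2.068, 0.0]
force: [0.5, 2.0, 2.5]
width: 0.304
gripper_force: 40.0
```

drive_tool:
  commands:
    - [[0,0,0],[-0.1,0,0],-1]
    - [[0,0,0],[-0.15,0,0],-1]
    - [[0,0,0],[-0.15,0,0],-1]

```text
clock: 10.58
position: [0.6205, 0.1636, 0.0358]
ee_rot: [2.365, 2.068, 0.0]
force: [0.4, 2.4, 2.8]
width: 0.3
gripper_force: 40.0
```

drive_tool:
  commands:
    - [[0,0,0],[-0.05,0,0],-1]
    - [[0,0,0],[-0.1,0,0],-1]
    - [[0,0,0],[-0.1,0,0],-1]

```text
clock: 10.83
position: [0.6204, 0.1626, 0.0358]
ee_rot: [-2.365, -2.068, -0.0]
force: [1.2, 2.8, 2.8]
width: 0.298
gripper_force: 40.0
```

drive_tool:
  commands:
    - [[0,0,0],[-0.05,0,0],-1]
    - [[0,0,0],[-0.1,0,0],-1]
    - [[0,0,0],[-0.1,0,0],-1]

```text
clock: 11.08
position: [0.6202, 0.1616, 0.0358]
ee_rot: [-2.365, -2.068, -0.0]
force: [0.6, 2.4, 3.5]
width: 0.304
gripper_force: 40.0
```

drive_tool:
  commands:
    - [[0,0,0],[-0.05,0,0],-1]
    - [[0,0,0],[-0.05,0,0],-1]

```text
clock: 11.25
position: [0.6202, 0.1611, 0.0358]
ee_rot: [2.365, 2.068, 0.0]
force: [0.3, 4.1, 3.8]
width: 0.301
gripper_force: 40.0
```

drive_tool:
  commands:
    - [[0,0,0],[-0.05,0,0],-1]
    - [[0,0,0],[-0.05,0,0],-1]

```text
clock: 11.42
position: [0.6201, 0.1607, 0.0358]
ee_rot: [2.365, 2.068, 0.0]
force: [1.1, 4.1, 3.9]
width: 0.302
gripper_force: 40.0
```

drive_tool:
  commands:
    - [[0,0,0],[-0.05,0,0],-1]
    - [[0,0,0],[-0.05,0,0],-1]

```text
clock: 11.58
position: [0.6201, 0.1602, 0.0358]
ee_rot: [2.365, 2.068, 0.001]
force: [0.9, 3.8, 4.2]
width: 0.306
gripper_force: 40.0
```

drive_tool:
  commands:
    - [[0,0,0],[-0.05,0,-0.02],-1]
    - [[0,0,0],[-0.08,0,-0.02],-1]
    - [[0,0,0],[-0.08,0,-0.02],-1]

```text
clock: 11.83
position: [0.62, 0.1602, 0.0358]
ee_rot: [-2.364, -2.068, -0.001]
force: [2.0, 6.0, 1.2]
width: 0.302
gripper_force: 40.0
```

drive_tool:
  commands:
    - [[0,0,0],[-0.04,0,0],-1]
    - [[0,0,0],[-0.08,0,0],-1]
    - [[0,0,0],[-0.08,0,0],-1]

```text
clock: 12.08
position: [0.62, 0.1602, 0.0359]
ee_rot: [-2.363, -2.068, -0.003]
force: [2.5, 8.4, 1.8]
width: 0.304
gripper_force: 40.0
```

drive_tool:
  commands:
    - [[0,0,0],[-0.04,0,0],-1]
    - [[0,0,0],[-0.08,0,0],-1]
    - [[0,0,0],[-0.08,0,0],-1]

```text
clock: 12.33
position: [0.62, 0.1602, 0.036]
ee_rot: [-2.363, -2.069, -0.004]
force: [2.7, 9.3, 1.5]
width: 0.301
gripper_force: 40.0
```

drive_tool:
  commands:
    - [[0,0,0],[-0.04,0,0],-1]
    - [[0,0,0],[-0.04,0,0],-1]
    - [[0,0,0],[-0.04,0,0],-1]
    - [[0,0,0],[-0.04,0,0],-1]
    - [[0,0,0],[-0.04,0,0],-1]
    - [[0,0,0],[-0.04,0,0],-1]

```text
clock: 12.83
position: [0.6199, 0.1602, 0.036]
ee_rot: [-2.362, -2.069, -0.004]
force: [1.6, 10.5, 2.0]
width: 0.304
gripper_force: 40.0
```

drive_tool:
  commands:
    - [[0,0,0],[0.1,0,0],-1]
    - [[0,0,0],[0.18,0,0],-1]
    - [[0,0,0],[0.18,0,0],-1]

```text
clock: 13.08
position: [0.62, 0.1603, 0.0358]
ee_rot: [-2.364, -2.069, -0.001]
force: [1.5, 6.2, 1.9]
width: 0.297
gripper_force: 40.0
```

drive_tool:
  commands:
    - [[0,0,0],[0,0,0],0.2]
    - [[0,0,0],[0,0,0],0.2]
    - [[0,0,0],[0,0,0],0.2]
    - [[0,0,0],[0,0,0],0.2]
    - [[0,0,0],[0,0,0],0.2]
    - [[0,0,0],[0,0,-1],0.2]
    - [[0,0,0],[0,0,-3],0.2]
    - [[0,0,0],[0,0,-6],0.2]
    - [[0,0,0],[0,0,-10],0.2]
    - [[0,0,0],[0,0,-14],0.2]
    - [[0,0,0],[0,0,-18],0.2]
    - [[0,0,0],[0,0,-22],0.2]
    - [[0,0,0],[0,0,-22],0.2]
    - [[0,0,0],[0,0,-22],0.2]

```text
clock: 14.25
position: [0.6212, 0.1589, 0.2595]
ee_rot: [2.364, 2.066, 0.009]
force: [0.2, 0.7, -0.7]
width: 0.599
gripper_force: 0.0
```

```bash
python3 - <<'E'
from h import *
s=readout.observe(); print(s['position'],s['ee_rot'],s['force'],s['clock'])
A=[cams.get_image('top')[120:220,110:290],cams.get_image('side')[130:250,230:330]]
np.save('pics/side6.npy',cams.get_image('side'));np.save('pics/top6.npy',cams.get_image('top'))
M=np.zeros((600,800,3),np.uint8); M[:250,:450]=cv2.resize(A[0],None,fx=2.5,fy=2.5,interpolation=cv2.INTER_CUBIC); M[:408,458:798]=cv2.resize(A[1],None,fx=3.4,fy=3.4,interpolation=cv2.INTER_CUBIC)
w=cams.get_image('wrist'); np.save('pics/w6.npy',w); M[260:560,:400]=cv2.resize(w,(400,300),interpolation=cv2.INTER_AREA)
cv2.imwrite('pics/m6.png',cv2.convertScaleAbs(M,alpha=1.6))
E
```

```text
[0.62123288 0.15894648 0.2594731 ] [2.3640661  2.06580312 0.00852756] [ 0.18898214  0.74087847 -0.7374545 ] 14.25
```

View pics/m6.png

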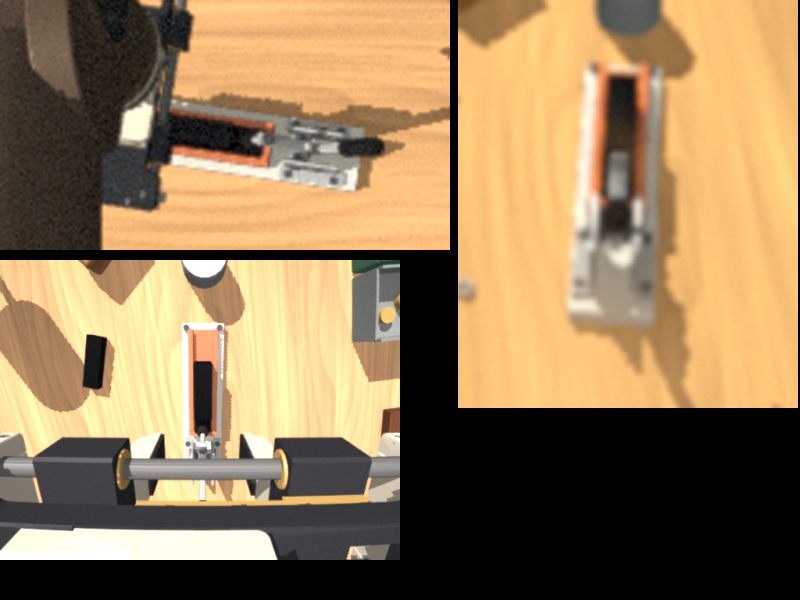

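Block home in the channel with its tongue under the pad (top-left crop at (215,135); side view with the arm over the tongue), and the handle still open. Next I plan the handle path.

```bash
cat >> h.py <<'E'
EX=np.array([-.1353,-.9908,0]); EZ=np.array([0,0,1.]); PIV=np.array([.6016,.0242,.0593])
def pose(th,gap,r=.090):
    el=1.06-th; tau=min(.7,el); d=.009+.0095*np.sin(abs(el-tau))+gap
    p=PIV+r*(np.cos(el)*EX+np.sin(el)*EZ)+d*(-np.sin(el)*EX+np.cos(el)*EZ)
    z=np.sin(tau)*EX-np.cos(tau)*EZ; x=-np.cos(tau)*EX-np.sin(tau)*EZ
    return p,Ro.from_matrix(np.c_[x,np.cross(z,x),z])
def row(p0,R0,p1,R1):
    return np.r_[(R0.inv()*R1).as_rotvec().round(3),(R0.inv().apply(p1-p0)*100).round(2)].tolist()
E
python3 - <<'E'
from h import *
s=readout.observe(); p0=s['position'];R0=Ro.from_rotvec(s['ee_rot'])
print(p0,s['dq'].round(3))
p,R=pose(0,.025); print('standoff',p,row(p0,R0,p,R))
prev=pose(0,.025)
print('contact from standoff',row(*prev,*pose(0,0)))
a=pose(0,0)
for th in np.arange(.05,1.02,.05): print(round(th,2),row(*a,*pose(th,0)))
E
```

```text
[0.61894984 0.15898576 0.25442394] [ 0.001  0.003  0.    -0.005  0.002  0.001 -0.001]
standoff [0.60005501 0.01288608 0.15606971] [-0.002, -0.699, 0.002, -14.72, 0.1, 9.85]
contact from standoff [0.0, 0.0, 0.0, -0.88, 0.0, 2.34]
0.05 [0.0, 0.0, 0.0, -0.22, 0.0, 0.45]
0.1 [0.0, 0.0, 0.0, -0.42, 0.0, 0.91]
0.15 [0.0, 0.0, 0.0, -0.59, 0.0, 1.38]
0.2 [0.0, 0.0, 0.0, -0.73, 0.0, 1.85]
0.25 [0.0, 0.0, 0.0, -0.85, 0.0, 2.34]
0.3 [0.0, 0.0, 0.0, -0.94, 0.0, 2.83]
0.35 [0.0, 0.0, 0.0, -1.0, 0.0, 3.33]
0.4 [0.0, 0.04, 0.0, -1.04, 0.0, 3.79]
0.45 [0.0, 0.09, 0.0, -1.06, 0.0, 4.24]
0.5 [0.0, 0.14, 0.0, -1.05, 0.0, 4.69]
0.55 [0.0, 0.19, 0.0, -1.02, 0.0, 5.14]
0.6 [0.0, 0.24, 0.0, -0.97, 0.0, 5.59]
0.65 [0.0, 0.29, 0.0, -0.89, 0.0, 6.04]
0.7 [0.0, 0.34, 0.0, -0.8, 0.0, 6.48]
0.75 [0.0, 0.39, 0.0, -0.68, 0.0, 6.92]
0.8 [0.0, 0.44, 0.0, -0.54, 0.0, 7.35]
0.85 [0.0, 0.49, 0.0, -0.38, 0.0, 7.77]
0.9 [0.0, 0.54, -0.0, -0.19, 0.0, 8.18]
0.95 [0.0, 0.59, 0.0, 0.01, 0.0, 8.59]
1.0 [0.0, 0.64, 0.0, 0.23, 0.0, 8.98]
```

drive_tool:
  commands:
    - [[0,-0.09,0],[-2,0,0],-1]
    - [[0,-0.18,0],[-4,0,0.5],-1]
    - [[0,-0.27,0],[-6,0,1],-1]
    - [[0,-0.36,0],[-8,0,2],-1]
    - [[0,-0.45,0],[-10,0.1,3.5],-1]
    - [[0,-0.54,0],[-12,0.1,5],-1]
    - [[0,-0.63,0],[-13.5,0.1,7],-1]
    - [[0,-0.7,0],[-14.7,0.1,9],-1]
    - [[0,-0.7,0],[-14.7,0.1,9.8],-1]
    - [[0,-0.7,0],[-14.7,0.1,9.8],-1]
    - [[0,-0.7,0],[-14.7,0.1,9.8],-1]
    - [[0,-0.7,0],[-14.7,0.1,9.8],-1]
    - [[0,-0.7,0],[-14.7,0.1,9.8],-1]
  newtons: 20

```text
clock: 15.58
position: [0.6022, 0.013, 0.1598]
ee_rot: [1.953, 1.704, -0.707]
force: [1.0, -0.5, 0.1]
width: 0.008
gripper_force: 0.0
```

```bash
python3 - <<'E'
from h import *
s=readout.observe(); p0=s['position'];R0=Ro.from_rotvec(s['ee_rot']); print(p0,s['force'],s['joints'].round(2),s['width'])
print('to standoff',row(p0,R0,*pose(0,.025)))
w=cams.get_image('wrist'); M=np.zeros((600,800,3),np.uint8); M[:300,:400]=cv2.resize(w,(400,300),interpolation=cv2.INTER_AREA)
t=cams.get_image('top')[150:210,180:280]; M[300:,:400]=0; M[310:310+240,:400]=cv2.resize(t,(400,240),interpolation=cv2.INTER_CUBIC)
d=cams.get_image('side')[120:250,230:330]; M[:520,400:]=cv2.resize(d,(400,520),interpolation=cv2.INTER_CUBIC)
cv2.imwrite('pics/m7.png',cv2.convertScaleAbs(M,alpha=1.5))
E
```

```text
[0.60215822 0.01295431 0.15978139] [ 1.01590713 -0.47742941  0.12102549] [-0.87  0.76  0.69  1.62  0.2   1.19 -0.49] 0.007507986095675719
to standoff [0.003, -0.003, -0.001, 0.21, -0.21, 0.31]
```

View pics/m7.png

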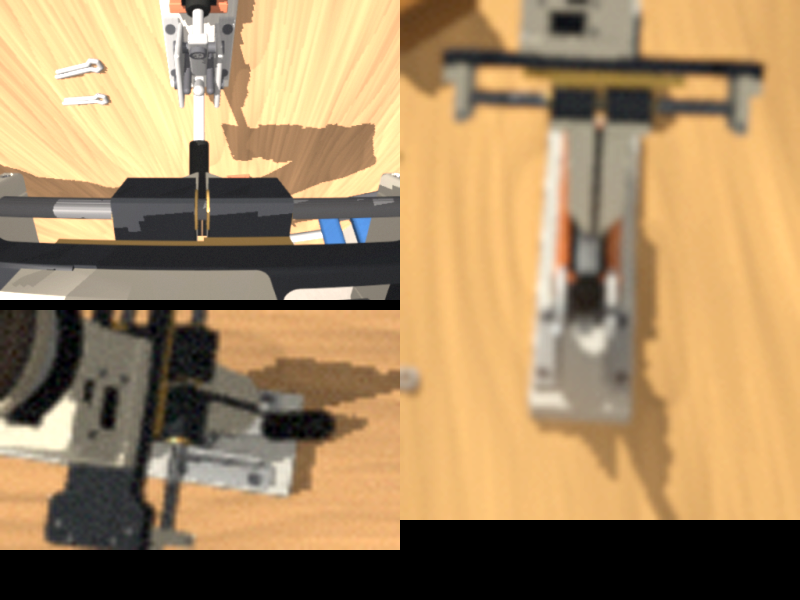

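View: the closed fingers point along the jig axis at the grip's upper side. The grip is at about (300,425) in the top crop and the finger tips are about 2 mm to one side, so I'll correct that while approaching.

drive_tool:
  commands:
    - [[0,0,0],[0,-0.2,0.5],-1]
    - [[0,0,0],[-0.2,-0.2,1.2],-1]
    - [[0,0,0],[-0.4,-0.2,1.8],-1]
    - [[0,0,0],[-0.5,-0.2,2.2],-1]
    - [[0,0,0],[-0.5,-0.2,2.2],-1]
    - [[0,0,0],[-0.5,-0.2,2.2],-1]

```text
clock: 16.23
position: [0.5966, -0.0048, 0.1442]
ee_rot: [1.951, 1.704, -0.713]
force: [0.2, 0.5, 0.7]
width: 0.004
gripper_force: 0.0
```

```bash
python3 - <<'E'
from h import *
s=readout.observe(); p0=s['position'];R0=Ro.from_rotvec(s['ee_rot']); print(p0,s['force'])
for g in (0.005,.002,0,-.002): print(g,row(p0,R0,*pose(0,g)))
E
```

```text
[ 0.59655335 -0.00476569  0.14416832] [0.17752484 0.50678143 0.66494485]
0.005 [0.0, 0.0, 0.001, -0.1, 0.11, -0.2]
0.002 [0.0, 0.0, 0.001, -0.2, 0.11, 0.09]
0 [0.0, 0.0, 0.001, -0.27, 0.11, 0.27]
-0.002 [0.0, 0.0, 0.001, -0.34, 0.11, 0.46]
```

drive_tool:
  commands:
    - [[0,0,0],[-0.2,0.05,0.1],-1]
    - [[0,0,0],[-0.3,0.1,0.25],-1]
    - [[0,0,0],[-0.3,0.1,0.25],-1]

```text
clock: 16.48
position: [0.5975, -0.0081, 0.1443]
ee_rot: [1.95, 1.705, -0.711]
force: [-0.9, 0.8, 0.4]
width: 0.006
gripper_force: 0.7
```

drive_tool:
  commands:
    - [[0,0,0],[-0.05,0,0.1],-1]
    - [[0,0,0],[-0.1,0,0.2],-1]
    - [[0,0,0],[-0.1,0,0.2],-1]

```text
clock: 16.73
position: [0.5972, -0.01, 0.1434]
ee_rot: [1.95, 1.705, -0.711]
force: [0.3, 3.1, 2.1]
width: 0.006
gripper_force: 1.7
```

drive_tool:
  commands:
    - [[0,0,0],[-0.05,0,0.1],-1]
    - [[0,0,0],[-0.1,0,0.2],-1]
    - [[0,0,0],[-0.1,0,0.2],-1]

```text
clock: 16.98
position: [0.5968, -0.0124, 0.1424]
ee_rot: [1.95, 1.705, -0.711]
force: [1.0, 3.2, 1.3]
width: 0.006
gripper_force: 1.1
```

drive_tool:
  commands:
    - [[0,0,0],[-0.2,0,0.46],-1]
    - [[0,0,0],[-0.37,0,0.93],-1]
    - [[0,0,0],[-0.51,0,1.4],-1]
    - [[0,0,0],[-0.51,0,1.4],-1]

```text
clock: 17.32
position: [0.5947, -0.0259, 0.1346]
ee_rot: [1.951, 1.705, -0.713]
force: [-0.8, 0.7, -0.7]
width: 0.004
gripper_force: 0.3
```

```bash
cat >> h.py <<'E'
def est():
    s=readout.observe(); p=s['position']-PIV; x,z=p@EX,p[2]; f=s['force']
    from scipy.optimize import brentq
    g=lambda th:(lambda q:(s['position']-q)@(np.sin(1.06-th)*EX-np.cos(1.06-th)*EZ))(pose(th,0)[0])
    th=brentq(g,-.1,1.05); q=pose(th,0)[0]; el=1.06-th
    r=.09+(s['position']-q)@(np.cos(el)*EX+np.sin(el)*EZ); n=-np.sin(el)*EX+np.cos(el)*EZ
    print('th',round(th,3),'r',round(r,4),'Fn',round(f@n,1),'Ft',round(f@(np.cos(el)*EX+np.sin(el)*EZ),1),'lat',round(p@np.array([.9908,-.1353,0]),4),'t',s['clock'],s['force'].round(1))
    return th
E
python3 -c "
from h import *
est()
s=readout.observe(); print((s['position']-PIV)@EX,s['position'][2]-PIV[2])"
```

```text
th 0.197 r 0.0902 Fn 0.0 Ft -0.9 lat -0.0001 t 17.3167 [-0.8  0.7 -0.7]
0.0506240185083667 0.07534957535031991
```

drive_tool:
  commands:
    - [[0,0,0],[-0.06,0,0.25],-1]
    - [[0,0,0],[-0.12,0,0.5],-1]
    - [[0,0,0],[-0.17,0,0.74],-1]
    - [[0,0,0],[-0.21,0,0.98],-1]
    - [[0,0,0],[-0.24,0,1.23],-1]
    - [[0,0,0],[-0.27,0,1.48],-1]
    - [[0,0.04,0],[-0.31,0,1.94],-1]

```text
clock: 17.9
position: [0.5931, -0.0384, 0.1215]
ee_rot: [1.973, 1.731, -0.679]
force: [-2.0, 8.8, 5.1]
width: 0.007
gripper_force: 4.4
```

```bash
python3 -c "
from h import *
est()"
```

```text
th 0.385 r 0.0882 Fn 9.3 Ft -3.4 lat 0.0001 t 17.9 [-2.   8.8  5.1]
```

```bash
python3 -c "
from h import *
for a,b in ((.4,.75),(.7,1.02)):
    for th in np.arange(a+.05,b,.05): print(a,round(th,2),row(*pose(a,0),*pose(th,0)))"
```

```text
0.4 0.45 [0.0, 0.05, -0.0, -0.03, 0.0, 0.45]
0.4 0.5 [0.0, 0.1, 0.0, -0.04, 0.0, 0.9]
0.4 0.55 [0.0, 0.15, 0.0, -0.03, 0.0, 1.36]
0.4 0.6 [0.0, 0.2, 0.0, 0.0, 0.0, 1.81]
0.4 0.65 [-0.0, 0.25, 0.0, 0.06, 0.0, 2.25]
0.4 0.7 [-0.0, 0.3, 0.0, 0.14, 0.0, 2.7]
0.7 0.75 [0.0, 0.05, 0.0, -0.03, 0.0, 0.45]
0.7 0.8 [0.0, 0.1, 0.0, -0.04, 0.0, 0.9]
0.7 0.85 [0.0, 0.15, 0.0, -0.03, 0.0, 1.36]
0.7 0.9 [-0.0, 0.2, 0.0, 0.0, 0.0, 1.81]
0.7 0.95 [0.0, 0.25, 0.0, 0.06, 0.0, 2.25]
0.7 1.0 [0.0, 0.3, 0.0, 0.14, 0.0, 2.7]
```

drive_tool:
  commands:
    - [[0,0.025,0],[-0.02,0,0.22],-1]
    - [[0,0.05,0],[-0.03,0,0.45],-1]
    - [[0,0.075,0],[-0.04,0,0.68],-1]
    - [[0,0.1,0],[-0.04,0,0.9],-1]
    - [[0,0.125,0],[-0.04,0,1.13],-1]
    - [[0,0.15,0],[-0.03,0,1.36],-1]
    - [[0,0.175,0],[-0.02,0,1.58],-1]
    - [[0,0.2,0],[0,0,1.81],-1]
    - [[0,0.225,0],[0.03,0,2.03],-1]
    - [[0,0.25,0],[0.06,0,2.25],-1]
    - [[0,0.275,0],[0.1,0,2.48],-1]
    - [[0,0.3,0],[0.14,0,2.7],-1]

```text
clock: 18.9
position: [0.5911, -0.0543, 0.1]
ee_rot: [2.168, 1.896, -0.391]
force: [-0.8, 6.0, 4.8]
width: 0.004
gripper_force: 3.2
```

```bash
python3 -c "
from h import *
est()"
```

```text
th 0.686 r 0.0886 Fn 6.6 Ft -3.7 lat 0.0002 t 18.9 [-0.8  6.   4.8]
```

Now to about 0.9, then creep.

drive_tool:
  commands:
    - [[0,0.025,0],[-0.02,0,0.22],-1]
    - [[0,0.05,0],[-0.03,0,0.45],-1]
    - [[0,0.075,0],[-0.04,0,0.68],-1]
    - [[0,0.1,0],[-0.04,0,0.9],-1]
    - [[0,0.125,0],[-0.04,0,1.13],-1]
    - [[0,0.15,0],[-0.03,0,1.36],-1]
    - [[0,0.175,0],[-0.02,0,1.58],-1]
    - [[0,0.2,0],[0,0,1.81],-1]
    - [[0,0.225,0],[0.03,0,2.03],-1]

```text
clock: 19.65
position: [0.5901, -0.0619, 0.081]
ee_rot: [2.296, 2.007, -0.153]
force: [0.8, 2.9, 2.8]
width: 0.004
gripper_force: 1.6
```

```bash
python3 -c "
from h import *
est()
a=.925
for th in (.95,.98,1.0,1.02): print(th,row(*pose(a,0),*pose(th,0)))"
```

```text
th 0.916 r 0.0891 Fn 3.2 Ft -2.5 lat 0.0003 t 19.65 [0.8 2.9 2.8]
0.95 [0.0, 0.025, -0.0, -0.02, 0.0, 0.23]
0.98 [0.0, 0.055, -0.0, -0.04, 0.0, 0.5]
1.0 [-0.0, 0.075, 0.0, -0.04, 0.0, 0.68]
1.02 [0.0, 0.095, -0.0, -0.04, 0.0, 0.86]
```

drive_tool:
  commands:
    - [[0,0.02,0],[-0.02,0,0.15],-1]
    - [[0,0.035,0],[-0.03,0,0.3],-1]
    - [[0,0.05,0],[-0.04,0,0.45],-1]
    - [[0,0.06,0],[-0.04,0,0.55],-1]
    - [[0,0.07,0],[-0.04,0,0.65],-1]

```text
clock: 20.07
position: [0.5897, -0.064, 0.0745]
ee_rot: [2.333, 2.038, -0.076]
force: [-0.5, -1.0, 1.9]
width: 0.006
gripper_force: 1.2
```

drive_tool:
  commands:
    - [[0,0,0],[0,0,0.06],-1]
    - [[0,0,0],[0,0,0.1],-1]
    - [[0,0,0],[0,0,0.1],-1]

```text
clock: 20.32
position: [0.5897, -0.0636, 0.0735]
ee_rot: [2.332, 2.039, -0.077]
force: [-0.3, -0.6, 1.4]
width: 0.004
gripper_force: 0.7
```

```bash
python3 -c "
from h import *
est()"
```

```text
th 1.002 r 0.0893 Fn 1.3 Ft 0.7 lat 0.0 t 20.3167 [-0.3 -0.6  1.4]
```

drive_tool:
  commands:
    - [[0,0,0],[0,0,0.05],-1]
    - [[0,0,0],[0,0,0.1],-1]
    - [[0,0,0],[0,0,0.1],-1]

```text
clock: 20.57
position: [0.5898, -0.0634, 0.0727]
ee_rot: [2.332, 2.039, -0.076]
force: [-1.1, -1.8, 4.2]
width: 0.007
gripper_force: 2.1
```

drive_tool:
  commands:
    - [[0,0,0],[0,0,0.05],-1]
    - [[0,0,0],[0,0,0.05],-1]

```text
clock: 20.73
position: [0.5898, -0.0634, 0.0726]
ee_rot: [2.332, 2.039, -0.076]
force: [-3.2, -1.4, 7.3]
width: 0.002
gripper_force: 4.1
```

drive_tool:
  commands:
    - [[0,0,0],[0,0,0.05],-1]
    - [[0,0,0],[0,0,0.05],-1]

```text
clock: 20.9
position: [0.5898, -0.0634, 0.0725]
ee_rot: [2.332, 2.039, -0.075]
force: [-3.9, -0.6, 14.4]
width: 0.003
gripper_force: 6.4
```

drive_tool:
  commands:
    - [[0,0,0],[0,0,0.01],-1]
    - [[0,0,0],[0,0,0.01],-1]
    - [[0,0,0],[0,0,0.01],-1]
    - [[0,0,0],[0,0,0.01],-1]
    - [[0,0,0],[0,0,0.01],-1]
    - [[0,0,0],[0,0,0.01],-1]

```text
clock: 21.4
position: [0.5898, -0.0635, 0.0725]
ee_rot: [2.332, 2.039, -0.075]
force: [-4.8, -0.7, 15.0]
width: 0.005
gripper_force: 6.9
```

Home and borne on at 15 N. Moving clear upward.

drive_tool:
  commands:
    - [[0,0,0],[0,0,-0.3],-1]
    - [[0,0,0],[0,0,-1],-1]
    - [[0,0,0],[0,0,-3],-1]
    - [[0,0,0],[0,0,-6],-1]
    - [[0,0,0],[-2,0,-10],-1]
    - [[0,0,0],[-6,0,-14],-1]
    - [[0,0,0],[-10,0,-17],-1]
    - [[0,0,0],[-14,0,-17],-1]
    - [[0,0,0],[-14,0,-17],-1]
    - [[0,0,0],[-14,0,-17],-1]

```text
clock: 22.23
position: [0.5717, -0.1974, 0.2532]
ee_rot: [2.337, 2.027, -0.075]
force: [-1.0, -0.1, -0.5]
width: 0.007
gripper_force: 0.0
```

```bash
python3 - <<'E'
from h import *
s=readout.observe(); print(s['position'],s['force'],s['clock'])
M=np.zeros((600,800,3),np.uint8)
a=cams.get_image('top')[140:210,130:270]; b=cams.get_image('side')[130:230,250:320]
M[:250,:500]=cv2.resize(a,(500,250),interpolation=cv2.INTER_CUBIC); M[:400,510:790]=cv2.resize(b,(280,400),interpolation=cv2.INTER_CUBIC)
M[260:590,:440]=cv2.resize(cams.get_image('wrist'),(440,330),interpolation=cv2.INTER_AREA)
cv2.imwrite('pics/m8.png',cv2.convertScaleAbs(M,alpha=1.6))
E
```

```text
[ 0.57167948 -0.19740746  0.25317789] [-0.98745582 -0.11175835 -0.46463711] 22.2333
```

View pics/m8.png

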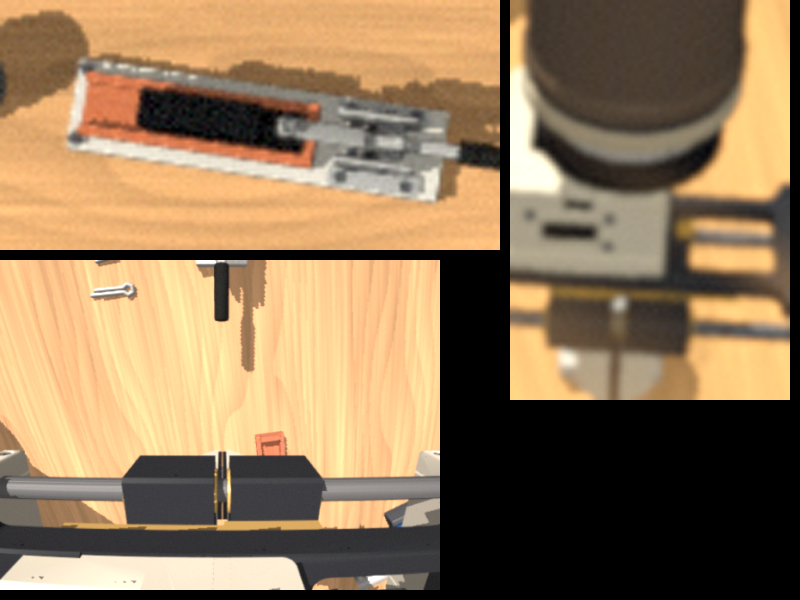

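The top view shows the block home at (215,115), the clamp arm down on the tongue at (290,125), and the handle level and staying down at (480,152). The robot is clear of everything.

```bash
python3 -c "
from h import *
print(job.sign_off())"
```

```text
the job is handed in; nothing more can be done
None
```

The block is home in the shoe after a press of about 10.5 N against the stop. The clamp handle is fully down after about 15 N on it, the robot is clear, and the job was handed in at about 22 s on the robot clock.

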